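# Empty the tipping pot into the drying tray

## Task

Put the rinsed small parts away in the white drying tray: bring the tray under the tipping pot, tip the pot over so that all five stoppers drop into the tray's wide bay, and stand the pot fully upright again. Lay the spatula flat and lengthwise in the tray's narrow bay. Leave the tray standing flat on the bench, and do not disturb the cork ring, the bottle or the beaker.

Things in the scene. Friction and masses are not known exactly. Their poses are not given: they have to be found in the camera images.
- stand: fixed grey tipping stand holding the pot between two forward arms. Origin on the bench below the pot's trunnion axis, which runs along the stand's y at z = 160 mm; the pot tips towards the stand's -x. Arms at y = -76..-64 and 64..76 mm, x = -15 to 130, tops at 175; columns and foot behind, x = 90 to 190 mm. Below and in front of the pot all is open down to the bench: the tray can go there.
- pot (a joint): tilt of the steel pot about its trunnion axis, rad: 0 = upright, mouth up; grows as it tips towards the stand's -x; end stop 2.27 (130 degrees, mouth down and forward). The pivot is stiff (0.18 N m): the pot stays where it is left. Tipped fully, its lowest lip is 85 mm above the bench and the stoppers fall out between the stand's x = 20 and -90 mm.
- pot_mouth (a point): centre of the pot's round mouth, 50 mm from the trunnion axis. Pot: 100 mm tall, outside diameter 100 mm at the bottom, 114 mm at the rim, wall 4 mm; upright, bottom 110 mm and rim 210 mm above the bench. The trunnion axis passes through its middle. The five stoppers start in it.
- crank_grip (a point): middle of the round black crank grip that tips the pot: a level bar, diameter 14, length 65 mm, along the stand's y (y = 88 to 153 mm, this point at 120), on an arm 100 mm from the axis. Pot upright: grip at the stand's x = 91, z = 202 mm; fully tipped: x = -91, z = 202; half way it is highest, x = 0, z = 260. It can be pushed from either side or pinched.
- tray: loose white drying tray, 224 mm (x) by 236 mm (y), 40 mm tall, floor 6, walls 8 mm thick, 0.6 kg. Origin: centre of its underside. A full-height dividing wall along y (x = -34 to -26 mm) makes a wide bay (x = -26 to 104 mm) and a narrow bay (x = -104 to -34 mm), each 220 mm long along y. It starts on the bench in front of the stand, wide bay nearer the pot but not under it.
- wide_bay (a point): centre of the wide bay's floor
- narrow_bay (a point): centre of the narrow bay's floor (70 mm by 220 mm, long side along the tray's y)
- tray_pull (a point): middle of the top edge of the narrow bay's outer wall (8 mm thick, along the tray's y), the wall farthest from the pot
- spatula: flat lab spatula lying on the bench, 180 mm long along its x. Wooden handle from x = -90 to 30 mm, 16 mm wide, 12 mm thick; steel blade from x = 20 to 90 mm, 30 mm wide, 4 mm thick. Origin: centre of the underside, z up; it balances near x = 0.
- stopper0: one of five alike black rubber stoppers (tapered plug, 29 to 23 mm diameter, 28 mm long, 22 g), origin at the centre of the wide end; starts in the pot
- stopper1: one of five alike black rubber stoppers (tapered plug, 29 to 23 mm diameter, 28 mm long, 22 g), origin at the centre of the wide end; starts in the pot
- stopper2: one of five alike black rubber stoppers (tapered plug, 29 to 23 mm diameter, 28 mm long, 22 g), origin at the centre of the wide end; starts in the pot
- stopper3: one of five alike black rubber stoppers (tapered plug, 29 to 23 mm diameter, 28 mm long, 22 g), origin at the centre of the wide end; starts in the pot
- stopper4: one of five alike black rubber stoppers (tapered plug, 29 to 23 mm diameter, 28 mm long, 22 g), origin at the centre of the wide end; starts in the pot
- cork_ring: bystander: cork flask ring, 90 mm across, 30 mm high, origin under its centre
- bottle: bystander: brown glass bottle, 66 mm diameter, 130 mm tall, origin under its centre
- beaker: bystander: small glass beaker, 66 mm diameter, 80 mm tall, origin under its centre
Not all that is in view belongs to the job. There is more than one size of the spatula; the one meant has the size given above.

How it is judged:
On the way, in this order (a step that is already met when the one before it is completed fails the run):
1. the tray's wide bay has been brought under the pot (the pot's mouth is above it), the pot still upright (value of joint pot below 0.1 rad and x of pot_mouth in the frame of tray between -0.026 and 0.104 m and y of pot_mouth in the frame of tray between -0.11 and 0.11 m), for 0.1 s.
2. the pot is tipped past level (value of joint pot above 1.6 rad), for 0.1 s.
3. the pot stands upright again and all five stoppers lie in the wide bay (x of stopper0 in the frame of tray between -0.026 and 0.108 m and y of stopper0 in the frame of tray between -0.112 and 0.112 m and z of stopper0 in the frame of tray between 0 and 0.055 m and x of stopper1 in the frame of tray between -0.026 and 0.108 m and y of stopper1 in the frame of tray between -0.112 and 0.112 m and z of stopper1 in the frame of tray between 0 and 0.055 m and x of stopper2 in the frame of tray between -0.026 and 0.108 m and y of stopper2 in the frame of tray between -0.112 and 0.112 m and z of stopper2 in the frame of tray between 0 and 0.055 m and x of stopper3 in the frame of tray between -0.026 and 0.108 m and y of stopper3 in the frame of tray between -0.112 and 0.112 m and z of stopper3 in the frame of tray between 0 and 0.055 m and x of stopper4 in the frame of tray between -0.026 and 0.108 m and y of stopper4 in the frame of tray between -0.112 and 0.112 m and z of stopper4 in the frame of tray between 0 and 0.055 m and value of joint pot below 0.1 rad), for 0.2 s.
At the end, for the whole second after the job is handed in: All five stoppers lie in the tray's wide bay, the pot is upright (within 0.10 rad), the spatula lies flat in the narrow bay along it (origin within 35 mm of the bay's middle lengthwise, within 0.3 rad, level within 0.12 rad), the tray stands flat on the bench, all at rest (all of step 3 and x of spatula in the frame of tray between -0.104 and -0.034 m and y of spatula in the frame of tray between -0.035 and 0.035 m and z of spatula in the frame of tray between -0.002 and 0.02 m and angle between spatula's own z axis and vertical below 0.12 rad and angle between the x axis of spatula and the y axis of tray, either way round below 0.3 rad and angle between tray's own z axis and vertical below 0.05 rad and height (world z) of tray below 0.008 m and linear speed of each of stopper0, stopper1, stopper2, stopper3, stopper4, spatula, tray below 0.03 m/s); the robot touches nothing.
It fails at once if the cork ring is moved more than 30 mm or tipped over (distance of cork_ring from where it was at the start of the episode above 0.03 m or angle between cork_ring's own z axis and vertical above 0.4 rad).
It fails at once if the bottle is moved more than 30 mm or tipped over (distance of bottle from where it was at the start of the episode above 0.03 m or angle between bottle's own z axis and vertical above 0.4 rad).
It fails at once if the beaker is moved more than 30 mm or tipped over (distance of beaker from where it was at the start of the episode above 0.03 m or angle between beaker's own z axis and vertical above 0.4 rad).
It also fails if it takes over 72 s, if anything falls off the work surface, if the arm or the gripper's body presses on something with over 40 N, if the wrist force passes 120 N, or if a joint passes its speed limit or range.

## Robot

A 7-joint arm with a two-finger parallel gripper is mounted at the origin on the work surface. World frame = base frame: x ahead of the robot, y to its left, z up, the work surface at z = 0. Lengths are in m, angles in rad, forces in N, time in s.
With the tool pointing down it reaches from about 0.425 to 0.925 m from the base axis. Payload 6.8 kg.
Tool frame: the origin (TCP) lies midway between the tips of the shut fingers; the grasp point (between the pads) lies 19 mm behind it; x points along the fingers, y is the direction in which the jaws open and shut, and the axes are right-handed (so a half turn about x gives the same grasp; the last joint's range is limited). The gripper opens to 85 mm and grips with 20 to 120 N. Pads are 22 mm wide; open, the fingers measure 114 mm over their backs; the gripper's body (76 mm by 85 mm) begins 54 mm behind the grasp point. The pads swing forward as they close: fully open they stand 13 mm farther back than shut.
Start: joints at [-1.405, 0.477, 0.022, 1.555, -0.011, 1.109, -0.083], TCP at [0.183, 0.65, 0.231] pointing down, gripper open.
Joint ranges: [-2.96, 2.96], [-0.34, 2.1], [-1.41, 1.46], [0.24, 2.44], [-1.37, 4.51], [0.17, 1.92], [-2.96, 2.96]. Speed limits (rad/s): [2.39, 2.39, 3.14, 3.14, 3.14, 3.14, 3.14].

## Interface

Orientations are given as a rotation vector (axis times angle).
In Python, from bench import r gives the robot as it stands.
- The arm moves only by the tool carry_out, never from a script. Its argument "targets" is one flat list of numbers, 7 for each row, row after row: the finger opening in m, from 0 to 0.0854, then the shift along the tool's x, y, z in m, then the turn, a rotation vector about the tool's x, y, z in units of 5 degrees (1.0 is 5 degrees). A call has 1 to 12 rows; each row is the pose to reach, as a shift and turn from the pose measured when the call began, along the tool's axes at that moment; what a row does not reach only later rows make up. A row lasts 1/8 s, in which the tool goes at most 62.5 mm and 10.7 degrees, less where a joint would pass 70% of its speed; a pose out of reach is approached as far as the arm can. A call with a gripper value outside its range is refused whole. The fingers move at their own pace and stop on an object; "squeeze" is the grip in N (left out, the last holds). Time passes only in rows, so rows that repeat a pose let the fingers close. It gives the time, the measured TCP pose, the force and the opening at its end, in the units of the state.
- r.get_obs(): the state, without advancing time (a new reading comes with each control period).
- r.grab_frame(name): name is "scene" or "top" or "wrist"; returns the picture (420x560x3 uint8, blue, green, red); there is no depth.
- r.camera_info(name): a dict with "fx", "fy", "cx", "cy" (pixels), "xyz" and "orientation" of the camera in the world. Camera axes: x right, y up, looking along -z (the intrinsics and any distortion apply to the point x, -y, -z); pixel columns grow to the right and rows downward; lengths in m; the calibration is good to about 2 mm. The wrist camera is an equidistant fisheye: a pixel r from the principal point sees the ray r / f radians off the axis. A picture is of the moment at which its call begins: read the wrist's pose just before it. camera_info takes no time and is no camera call; for the wrist camera it gives the pose at the moment of the call.
- r.hand_in(): hands the job in, once; it reports no verdict.
The state is a dict: "clock": time; "joints": joint angles; "qvel": joint speeds; "tau": joint torques, N m; "tcp_pos": TCP position; "orientation": TCP orientation; "contact_force": force on the tool from outside, world axes, zero at the start; "moment": the same for the moment, N m; "grip_width": finger opening in m.
Only numpy, scipy, OpenCV 4.12 (cv2) and the standard library are available. Lean on these libraries where they do the work, as an engineer would, in place of code of your own. Each camera call takes 0.05 s, during which the arm holds its last target. There are 200 camera calls.

## Working session

There is one attempt and no reset: what is moved stays moved. The work goes in short steps, Python scripts to look and compute and a tool call to move; the robot and the scene stay as the last step left them, time stands still between calls to the robot, and variables do not carry over. Pictures are saved under pics/ and viewed, about 8 in all and at most 12, crops included, and the job is handed in when it is done.

Besides the shell and the picture viewer there is one more tool, called after ">>>" as a command line: name --argument value ..., lists and objects as JSON in quotes. carry_out: Moves the arm, as the interface text tells. Its arguments: {"type":"object","properties":{"targets":{"type":"array","items":{"type":"number"}},"squeeze":{"type":"number"}},"required":["targets"]}

```bash
mkdir -p pics; ls; python3 - <<'E'
from bench import r
import cv2
o=r.get_obs(); print(o)
for n in("scene","top"):
    cv2.imwrite(f"pics/{n}0.png",r.grab_frame(n)); print(n,r.camera_info(n))
print(r.camera_info("wrist"))
E
```

```text
pics
{'clock': 0.0, 'joints': array([-1.40511348,  0.47778952,  0.02234557,  1.55643548, -0.01149645,
        1.10930093, -0.08311213]), 'qvel': array([-3.44786741e-04,  9.30002870e-06, -1.20555084e-03,  1.33332298e-03,
        3.41550696e-05,  8.08004774e-04, -1.15776286e-04]), 'tau': array([-4.01884399e-04, -5.96457624e+01,  1.60798609e+00, -2.81176829e+01,
        1.25466779e-02,  9.66744090e-03, -3.80907679e-06]), 'tcp_pos': array([0.1823636 , 0.64929245, 0.23033967]), 'orientation': array([ 0.21348682,  1.5601989 , -0.21632438]), 'contact_force': array([ 0.54633258, -0.01633739, -0.26053748]), 'moment': array([-0.08813289, -0.01778091, -0.01316677]), 'grip_width': 0.08573488847558873}
scene {'fx': 443.6608634212476, 'fy': 443.6608634212476, 'cx': 282.00829580173144, 'cy': 209.57474968242607, 'xyz': array([1.0900075 , 0.73720427, 1.14674722]), 'orientation': array([0.31037192, 1.0013567 , 2.32630769])}
top {'fx': 495.61842871102044, 'fy': 495.61842871102044, 'cx': 280.84679635725877, 'cy': 211.60550568511266, 'xyz': array([ 0.29798179, -0.14246282,  1.60627859]), 'orientation': array([ 0.1126333 , -0.0875995 , -1.58821937])}
{'fx': 325.19226210127806, 'fy': 325.19226210127806, 'cx': 279.0555488229219, 'cy': 205.10335101234654, 'xyz': array([0.10516575, 0.67147192, 0.3732957 ]), 'orientation': array([-0.27257275, -0.20457053,  1.28606443])}
```

View pics/scene0.png

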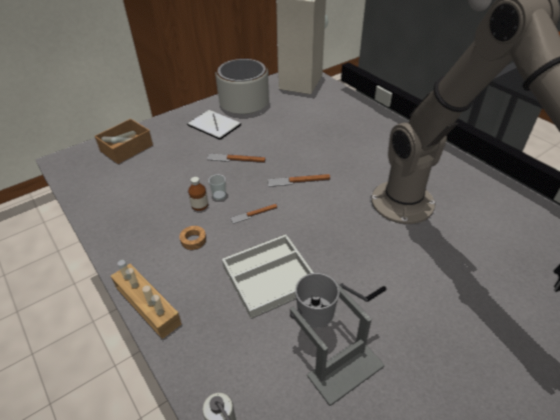

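View pics/top0.png

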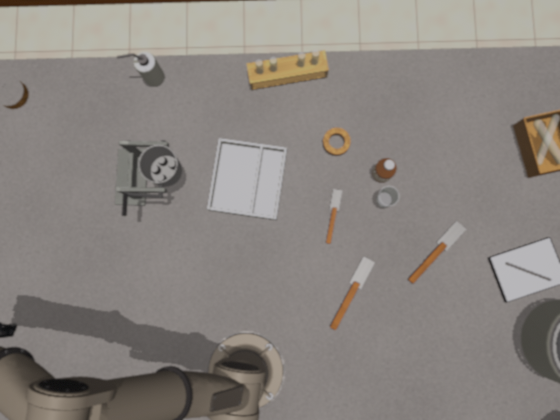

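Scene: the stand and pot are at top (150,165), the tray at (247,180), and the crank grip at (125,203). The cork ring is at (336,141), the bottle at (386,168) and the beaker at (388,197). Three things could be taken for the spatula, at (333,217), (352,293) and (437,252); I'll pick by length.

```bash
cat > h.py <<'E'
import numpy as np, cv2
from scipy.spatial.transform import Rotation as R
from bench import r
def ray(cam,uv):
    K=cam; u=np.atleast_2d(np.float64(uv)); d=np.c_[(u[:,0]-K['cx'])/K['fx'],-(u[:,1]-K['cy'])/K['fy'],-np.ones(len(u))]
    return d@R.from_rotvec(K['orientation']).as_matrix().T
def wray(K,uv):
    u=np.atleast_2d(np.float64(uv)); p=np.c_[(u[:,0]-K['cx'])/K['fx'],(u[:,1]-K['cy'])/K['fy']]
    th=np.linalg.norm(p,axis=1,keepdims=True)+1e-9
    d=np.c_[p*np.sin(th)/th,np.cos(th)]*[1,-1,-1]
    return d@R.from_rotvec(K['orientation']).as_matrix().T
def toz(K,uv,z,f=ray):
    d=f(K,uv); return K['xyz']+d*((z-K['xyz'][2])/d[:,2:])
def proj(K,p):
    q=(np.atleast_2d(p)-K['xyz'])@R.from_rotvec(K['orientation']).as_matrix()
    return np.c_[K['cx']-K['fx']*q[:,0]/q[:,2],K['cy']+K['fy']*q[:,1]/q[:,2]]
def tool(o,p):  # world point -> tool-frame shift
    return R.from_rotvec(o['orientation']).inv().apply(np.asarray(p)-o['tcp_pos'])
def turn(o,xdir,ydir): # rotvec (units 5deg) in tool frame to wanted axes
    x=np.array(xdir,float);x/=np.linalg.norm(x);y=np.array(ydir,float);y-=x*(x@y);y/=np.linalg.norm(y)
    W=R.from_matrix(np.c_[x,y,np.cross(x,y)])
    return (R.from_rotvec(o['orientation']).inv()*W).as_rotvec()/np.deg2rad(5)
E
python3 - <<'E'
from h import *
np.set_printoptions(precision=3,suppress=True)
im=cv2.imread('pics/top0.png'); K=r.camera_info("top")
hsv=cv2.cvtColor(im,cv2.COLOR_BGR2HSV)
def comps(m,lo,hi):
    for c in cv2.findContours(m.astype(np.uint8)*255,cv2.RETR_EXTERNAL,cv2.CHAIN_APPROX_NONE)[0]:
        if lo<cv2.contourArea(c)<hi: yield c
h,s,v=[hsv[...,i].astype(int) for i in range(3)]
print('orange')
for c in comps((s>120)&(h<20)&(v>50),60,3000):
    b=cv2.boxPoints(cv2.minAreaRect(c)); w=toz(K,b,0.01)
    print(cv2.minAreaRect(c)[0],toz(K,cv2.minAreaRect(c)[0],0.01)[0,:2],np.linalg.norm(w[0]-w[1]),np.linalg.norm(w[1]-w[2]))
print('bright')
for c in comps((s<60)&(v>140),40,8000):
    b=cv2.boxPoints(cv2.minAreaRect(c)); w=toz(K,b,0.04)
    print(cv2.minAreaRect(c)[0],toz(K,cv2.minAreaRect(c)[0],0.0)[0,:2],np.linalg.norm(w[0]-w[1]),np.linalg.norm(w[1]-w[2]),w[:,:2].tolist() if cv2.contourArea(c)>1500 else '')
big=cv2.resize(im[125:320,95:295],None,fx=3,fy=3,interpolation=cv2.INTER_CUBIC)
cv2.imwrite('pics/topcrop.png',big[:330])
b2=cv2.resize(im[180:335,315:475],None,fx=3,fy=3,interpolation=cv2.INTER_CUBIC)
cv2.imwrite('pics/combo.png',np.hstack([big[:330,:330],cv2.resize(im[180:290,315:425],None,fx=3,fy=3,interpolation=cv2.INTER_CUBIC)]))
E
```

```text
orange
(344.39056396484375, 305.2067565917969) [ 0.2   -0.314] 0.16072529416017237 0.018460574104137546
(426.87554931640625, 262.3868713378906) [ 0.329 -0.582] 0.1586141838066139 0.01915352919169643
(330.9834289550781, 225.0895233154297) [ 0.455 -0.28 ] 0.11286182805485986 0.0113043714905626
(384.0, 169.49998474121094) [ 0.634 -0.459] 0.04960749783351127 0.057699901691337784
(336.0, 141.5) [ 0.732 -0.305] 0.07933349410767265 0.08468735498515206
(556.5, 135.5) [ 0.735 -1.028] 0.01629318926735183 0.0777382181659433
(540.5, 143.0) [ 0.711 -0.974] 0.12111349168966998 0.2154861970236857
(267.5799865722656, 83.05999755859375) [ 0.939 -0.083] 0.09890450169013604 0.015865577417553962
(286.31622314453125, 64.9027099609375) [ 1.001 -0.147] 0.06398897554713694 0.032692662214352526
(100.0, 2.5) [1.244 0.492] 0.696310073336111 0.018348066601667476
bright
(50.0, 415.0) [-0.123  0.615] 0.05540453529508107 0.02340617198446631 
(51.9461669921875, 402.4307861328125) [-0.085  0.611] 0.03160131281202208 0.060098547706511546 
(237.6999969482422, 376.3999938964844) [-0.015  0.026] 0.023453095040013416 0.0
[... 1293 characters left out ...]
163.35385131835938) [0.674 0.291] 0.05361191952151473 0.01961451592450808 
(258.67962646484375, 178.6913299560547) [ 0.615 -0.048] 0.24518306826998407 0.317226299813569 [[0.5115048389110933, 0.1218775556365912], [0.7544471396839272, 0.08880527930904461], [0.7029360507297927, -0.22421090718642658], [0.4625956078239767, -0.18551685626004166]]
(547.69384765625, 139.98922729492188) [ 0.723 -1.003] 0.06904030010971594 0.14250517270645446 
(293.537841796875, 125.9270248413086) [ 0.791 -0.167] 0.03128316025079598 0.08734672535947272 
(166.50001525878906, 117.00001525878906) [0.832 0.26 ] 0.04386462352527837 0.032112115381645635 
(323.5, 118.5) [ 0.814 -0.267] 0.17332954949380946 0.11774099300519791
```

View pics/combo.png

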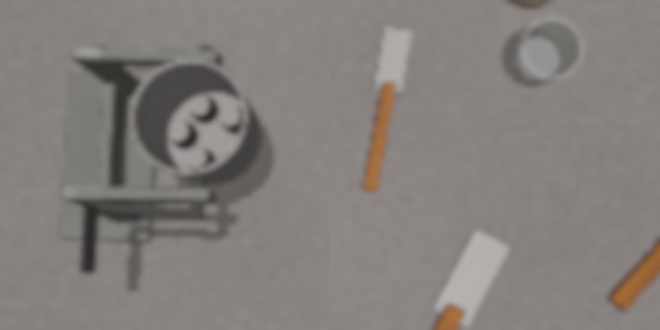

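Masks give handle lengths of about 113, 160 and 160 mm, and the blade at (336,199) is about 70 mm long. The spatula at (333,217) is therefore the 180 mm one, and the crop agrees. In the crop the grip is the black bar near (124,205), so stand −x is about world −y. Next I'll fit the tray, stand and spatula poses.

```bash
python3 - <<'E'
from h import *
np.set_printoptions(precision=3,suppress=True)
im=cv2.imread('pics/top0.png'); K=r.camera_info("top")
hsv=cv2.cvtColor(im,cv2.COLOR_BGR2HSV); h,s,v=[hsv[...,i].astype(int) for i in range(3)]
def big(m,x0,x1,y0,y1):
    k=np.zeros(m.shape,np.uint8); k[y0:y1,x0:x1]=m[y0:y1,x0:x1]*255
    return max(cv2.findContours(k,cv2.RETR_EXTERNAL,cv2.CHAIN_APPROX_NONE)[0],key=cv2.contourArea)
# tray
print('v bench/tray',v[235,250],v[180,235],v[160,300])
for t in(150,160,170):
    c=big((v>t),198,300,130,230); b=cv2.boxPoints(cv2.minAreaRect(c)); w=toz(K,b,0.04)
    print(t,cv2.contourArea(c),b.tolist(),w[:,:2].tolist(),np.linalg.norm(w[0]-w[1]),np.linalg.norm(w[1]-w[2]),w.mean(0))
# spatula
c1=big((s>120)&(h<20),315,350,185,250); M=cv2.moments(c1); hc=toz(K,(M['m10']/M['m00'],M['m01']/M['m00']),0.012)[0]
c2=big((s<60)&(v>140),325,350,180,215); M=cv2.moments(c2); bc=toz(K,(M['m10']/M['m00'],M['m01']/M['m00']),0.004)[0]
print('handle c',hc,'blade c',bc, np.linalg.norm(hc-bc)); 
# grip
c=big(v<60,110,140,185,225); b=cv2.boxPoints(cv2.minAreaRect(c)); print('grip px',b.tolist()); w=toz(K,b,0.202); print(w, toz(K,cv2.minAreaRect(c)[0],0.202))
# scene view grip
S=r.camera_info('scene'); si=cv2.imread('pics/scene0.png'); sv=si.max(2)
k=np.zeros(sv.shape,np.uint8); k[280:310,355:395]=(sv[280:310,355:395]<50)*255
c=max(cv2.findContours(k,0,1)[0],key=cv2.contourArea); b=cv2.minAreaRect(c); print('scene grip',b, toz(S,b[0],0.202))
# arms: corners by crop reading
def px(x,y): return (x/3+95,y/3+125)
print('arm tops',toz(K,[px(75,52),px(215,53),px(68,190),px(212,196)],0.175))
print('pot rim centre',toz(K,[px(190,118)],0.21))
E
```

```text
v bench/tray 136 185 140
150 4959.0 [[206.44200134277344, 208.5944061279297], [217.06858825683594, 136.33360290527344], [286.9974365234375, 146.6172637939453], [276.370849609375, 218.87806701660156]] [[0.5131307762998334, 0.11827136969730273], [0.7498855155995598, 0.08365861888499254], [0.7102682319263651, -0.14331046853700133], [0.4754364045391224, -0.10473929276838054]] 0.23927149663024327 0.2304007287549566 [ 0.612 -0.012  0.04 ]
160 4837.0 [[206.63999938964844, 208.51998901367188], [216.8199920654297, 137.25997924804688], [285.97998046875, 147.13998413085938], [275.79998779296875, 218.39999389648438]] [[0.5133575407698291, 0.1176368208860577], [0.746803119424607, 0.08447716251349943], [0.7086088961779147, -0.139980198147123], [0.4770040744853793, -0.1029498971537231]] 0.2357888910378283 0.22768378388491112 [ 0.611 -0.01   0.04 ]
170 4224.5 [[210.877197265625, 208.8348846435547], [221.28363037109375, 138.0711212158203], [285.68499755859375, 147.5419158935547], [275.278564453125, 218.30567932128906]] [[0.5120565289878861, 0.10405846243893868], [0.7437460274370353, 0.06992396940830115], [0.7072966269421337, -0.13899821955577726], [0.4773402796400513, -0.1012960689111809]] 0.23419049362874864 0.2120779098302787 [ 0.61  -0.017  0.04 ]
handle c [ 0.453 -0.28   0.012] blade c [ 0.543 -0.3    0.004] 0.09235596589495948
grip px [[122.8950424194336, 213.99447631835938], [124.0027847290039, 192.947509765625], [127.0994644165039, 193.11050415039062], [125.9917221069336, 214.157470703125]]
[[0.48  0.332 0.202]
 [0.541 0.33  0.202]
 [0.541 0.321 0.202]
 [0.48  0.323 0.202]] [[0.51  0.326 0.202]]
scene grip ((375.52642822265625, 293.2558898925781), (4.064914703369141, 21.6284122467041), 57.528804779052734) [[0.508 0.329 0.202]]
arm tops [[0.699 0.354 0.175]
 [0.695 0.215 0.175]
 [0.56  0.358 0.175]
 [0.551 0.216 0.175]]
pot rim centre [[0.622 0.229 0.21 ]]
```

```bash
python3 - <<'E'
from h import *
np.set_printoptions(precision=3,suppress=True)
o=r.get_obs(); print(R.from_rotvec(o['orientation']).as_matrix())
for s in(1,-1): print(turn(o,(0,0,-1),(.15*s,.99*s,0)))
for p in((.40,.45,.30),(.55,.1,.30),(.594,-.118,.13)): print(p,tool(o,p))
E
```

```text
[[-0.     0.27   0.963]
 [-0.002  0.963 -0.27 ]
 [-1.    -0.002  0.   ]]
[-1.414  0.     0.019]
[34.586  0.029 -0.001]
(0.4, 0.45, 0.3) [-0.069 -0.133  0.263]
(0.55, 0.1, 0.3) [-0.069 -0.43   0.502]
(0.594, -0.118, 0.13) [ 0.102 -0.627  0.604]
```

>>> carry_out --targets '[0.085,-0.07,-0.13,0.26,-1.4,0,0,0.085,-0.07,-0.13,0.26,-1.4,0,0,0.085,-0.07,-0.13,0.26,-1.4,0,0,0.085,-0.07,-0.13,0.26,-1.4,0,0,0.085,-0.07,-0.13,0.26,-1.4,0,0,0.06,-0.07,-0.43,0.5,-1.4,0,0,0.06,-0.07,-0.43,0.5,-1.4,0,0,0.06,-0.07,-0.43,0.5,-1.4,0,0,0.06,-0.07,-0.43,0.5,-1.4,0,0,0.06,-0.07,-0.63,0.6,-1.4,0,0,0.06,-0.07,-0.63,0.6,-1.4,0,0,0.06,-0.07,-0.63,0.6,-1.4,0,0]'

```text
clock: 1.6
tcp_pos: [0.545, 0.0411, 0.3011]
orientation: [0.118, 1.568, -0.12]
contact_force: [2.1, 0.5, 0.0]
grip_width: 0.0596
```

>>> carry_out --targets '[0.06,0,0,0,0,0,0]'

```text
clock: 1.72
tcp_pos: [0.5454, 0.0348, 0.3011]
orientation: [0.124, 1.567, -0.129]
contact_force: [-0.0, 0.4, -0.3]
grip_width: 0.0601
```

```bash
python3 - <<'E'
from h import *
np.set_printoptions(precision=3,suppress=True)
o=r.get_obs(); K=r.camera_info("wrist"); im=r.grab_frame("wrist"); cv2.imwrite('pics/w1.png',im)
print(o['clock'],o['tcp_pos'],o['joints'],o['grip_width'],K['xyz'])
print(tool(o,(.594,-.118,.013)),turn(o,(0,0,-1),(.15,.99,0)))
# predicted pixel of a world point in wrist view
def wp(p):
    q=(np.array(p)-K['xyz'])@R.from_rotvec(K['orientation']).as_matrix()*[1,-1,-1]
    th=np.arctan2(np.hypot(q[0],q[1]),q[2]); f=th/np.hypot(q[0],q[1])*K['fx']; return K['cx']+q[0]*f,K['cy']+q[1]*f
print('pull px',wp((.594,-.118,.04)), wp((.7086,-.14,.04)), wp((.477,-.103,.04)))
E
```

```text
1.725 [0.545 0.035 0.301] [-0.469  0.204  0.341  1.797 -0.07   1.154  1.304] 0.060062974403828864 [0.466 0.048 0.444]
[ 0.289 -0.142  0.072] [-0.124  0.002  0.042]
pull px (np.float64(175.60983224934256), np.float64(218.69274772775054)) (np.float64(183.20169896685468), np.float64(290.29637331551055)) (np.float64(165.6448112016522), np.float64(132.75453998625983))
```

View pics/w1.png

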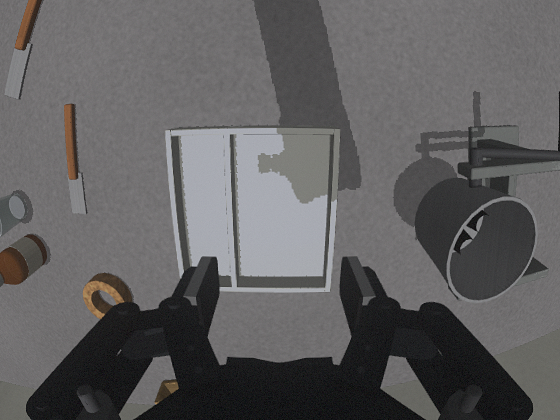

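The wrist view shows the tray's outer narrow wall from (167,132) to (183,291), matching the predicted (166,133) to (183,290). I'll descend and pinch it.

>>> carry_out --targets '[0.05,0.1,-0.142,0.072,-0.1,0,0,0.05,0.19,-0.142,0.072,-0.1,0,0,0.05,0.19,-0.142,0.072,-0.1,0,0,0.05,0.2,-0.142,0.072,-0.1,0,0,0.05,0.24,-0.142,0.072,-0.1,0,0,0.05,0.27,-0.142,0.072,-0.1,0,0,0.05,0.287,-0.142,0.072,-0.1,0,0,0.05,0.287,-0.142,0.072,-0.1,0,0,0.0,0.287,-0.142,0.072,-0.1,0,0,0.0,0.287,-0.142,0.072,-0.1,0,0,0.0,0.287,-0.142,0.072,-0.1,0,0,0.0,0.287,-0.142,0.072,-0.1,0,0]' --squeeze 40

```text
clock: 3.28
tcp_pos: [0.5949, -0.1157, 0.016]
orientation: [0.115, 1.565, -0.121]
contact_force: [-0.8, -3.7, 6.6]
grip_width: 0.0072
```

```bash
python3 - <<'E'
from h import *
np.set_printoptions(precision=3,suppress=True)
o=r.get_obs(); print(o['tcp_pos'],o['grip_width'],o['contact_force'],R.from_rotvec(o['orientation']).as_matrix()[:,1])
for p in((.618,.049)):0
print(tool(o,(.618,.049,o['tcp_pos'][2])),turn(o,(0,0,-1),(.04,1,0)))
E
```

```text
[ 0.595 -0.116  0.016] 0.0072118216690738235 [-0.781 -3.656  6.599] [ 0.15   0.989 -0.003]
[-0.001  0.166 -0.002] [-1.264  0.031  0.038]
```

>>> carry_out --targets '[0,0,0.01,0,-0.1,0,0,0,0,0.03,0,-0.2,0,0,0,0,0.05,0,-0.4,0,0,0,0,0.07,0,-0.6,0,0,0,0,0.09,0,-0.8,0,0,0,0,0.11,0,-0.9,0,0,0,0,0.13,-0.001,-1.0,0,0,0,0,0.15,-0.002,-1.2,0,0,0,0,0.16,-0.002,-1.25,0,0,0,0,0.166,-0.002,-1.25,0,0,0,0,0.166,-0.002,-1.25,0,0,0,0,0.166,-0.002,-1.25,0,0]'

```text
clock: 4.78
tcp_pos: [0.6181, 0.0501, 0.016]
orientation: [0.028, 1.567, -0.033]
contact_force: [-0.4, -4.4, 4.9]
grip_width: 0.0071
```

```bash
python3 - <<'E'
from h import *
np.set_printoptions(precision=3,suppress=True)
o=r.get_obs(); print(o['tcp_pos'],o['grip_width'],o['contact_force'],R.from_rotvec(o['orientation']).as_matrix()[:,1])
im=r.grab_frame('top'); cv2.imwrite('pics/top1.png',im)
cv2.imwrite('pics/top1c.png',cv2.resize(im[110:240,90:280],None,fx=4,fy=4,interpolation=cv2.INTER_CUBIC))
K=r.camera_info('top')
O=np.array([.625,.231]);x=np.array([.04,1]);y=np.array([-1,.04]);T=O-.074*x
c=[T+a*x+b*y for a in(-.112,.112) for b in(-.118,.118)]
print(((proj(K,[[*q,.04] for q in c])-[90,110])*4))
E
```

```text
[0.618 0.05  0.016] 0.007136848584009545 [-0.443 -4.441  4.93 ] [ 0.039  0.999 -0.003]
[[561.558 121.246]
 [551.46  409.443]
 [287.203 116.819]
 [271.975 404.132]]
```

View pics/top1c.png

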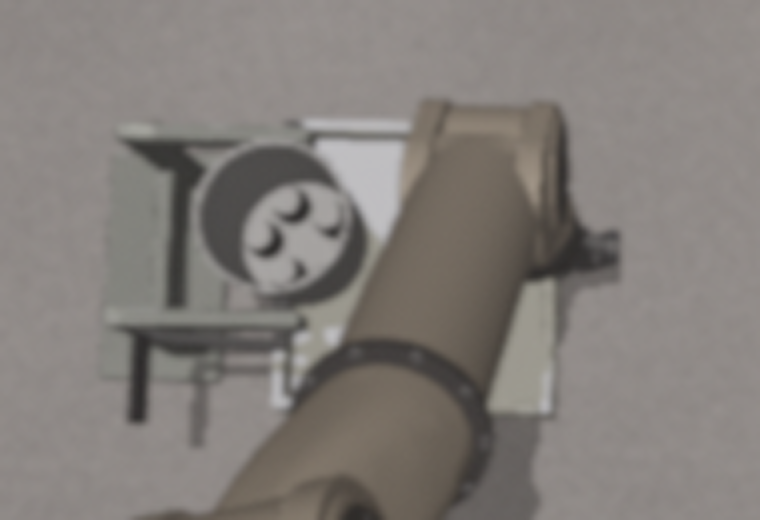

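The lower tray corners at (273,405) and (553,412) in the crop match the plan of (272,404) and (551,409). Now I'll release and go above the crank grip.

>>> carry_out --targets '[0.04,0,0,0,0,0,0,0.04,0,0,0,0,0,0,0.04,-0.06,0,0,0,0,0,0.04,-0.12,0,0,0,0,0,0.06,-0.18,0,0,0,0,0,0.06,-0.24,0,0,0,0,0,0.06,-0.28,0,0,0,0,0,0.06,-0.28,0.06,-0.04,0,0,0,0.06,-0.28,0.12,-0.08,0,0,0,0.06,-0.28,0.17,-0.12,0,0,0,0.06,-0.28,0.23,-0.124,0,0,0,0.06,-0.28,0.272,-0.124,0,0,0]'

```text
clock: 6.32
tcp_pos: [0.5018, 0.3308, 0.295]
orientation: [0.027, 1.568, -0.03]
contact_force: [0.5, -0.4, 0.2]
grip_width: 0.0601
```

>>> carry_out --targets '[0.06,0,0,0,0,0,0,0.06,0,0,0,0,0,0]'

```text
clock: 6.58
tcp_pos: [0.5013, 0.3309, 0.2946]
orientation: [0.025, 1.569, -0.03]
contact_force: [-0.5, -1.3, 0.2]
grip_width: 0.0602
```

```bash
python3 - <<'E'
from h import *
np.set_printoptions(precision=3,suppress=True)
o=r.get_obs(); K=r.camera_info("wrist"); im=r.grab_frame("wrist"); cv2.imwrite('pics/w2.png',im)
print(o['clock'],o['tcp_pos'],o['joints'],R.from_rotvec(o['orientation']).as_matrix()[:,1])
print('shift',tool(o,(.505,.327,.183)),turn(o,(0,0,-1),(.04,1,0)))
def wp(p):
    q=(np.array(p)-K['xyz'])@R.from_rotvec(K['orientation']).as_matrix()*[1,-1,-1]
    th=np.arctan2(np.hypot(q[0],q[1]),q[2]); f=th/np.hypot(q[0],q[1])*K['fx']; return K['cx']+q[0]*f,K['cy']+q[1]*f
print('grip ends+mid px',wp((.541,.3255,.202)),wp((.505,.327,.202)),wp((.478,.3285,.202)))
E
```

```text
6.575 [0.501 0.331 0.295] [-0.896  0.305  0.263  1.679 -0.081  1.17   0.924] [ 0.035  0.999 -0.003]
shift [ 0.112 -0.003  0.004] [0.058 0.02  0.034]
grip ends+mid px (np.float64(273.99388678463464), np.float64(255.04708606645207)) (np.float64(274.05806967196264), np.float64(213.2117560670378)) (np.float64(274.6549192689494), np.float64(178.98428414116424))
```

View pics/w2.png

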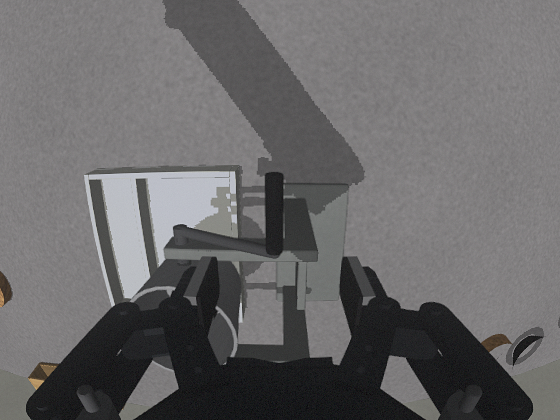

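The black grip bar is at column 274, rows 173–254, as predicted. I'll descend and pinch it.

>>> carry_out --targets '[0.06,0.05,-0.003,0.004,0,0,0,0.06,0.09,-0.003,0.004,0,0,0,0.06,0.112,-0.003,0.004,0,0,0,0.06,0.112,-0.003,0.004,0,0,0,0,0.112,-0.003,0.004,0,0,0,0,0.112,-0.003,0.004,0,0,0,0,0.112,-0.003,0.004,0,0,0,0,0.112,-0.003,0.004,0,0,0]' --squeeze 25

```text
clock: 7.62
tcp_pos: [0.5067, 0.3265, 0.1841]
orientation: [0.028, 1.567, -0.031]
contact_force: [-1.0, -1.2, 6.0]
grip_width: 0.0128
```

```bash
python3 - <<'E'
from h import *
np.set_printoptions(precision=3,suppress=True)
o=r.get_obs(); print(o['tcp_pos'],o['grip_width'],o['contact_force'],R.from_rotvec(o['orientation']).as_matrix())
a0=np.arctan2(42,91); x=np.array([.04,1,0]);x/=np.linalg.norm(x)
for d in range(0,136,11):
    t=np.deg2rad(min(d,129)); D=.1*((np.cos(a0+t)-np.cos(a0))*x+(np.sin(a0+t)-np.sin(a0))*np.array([0,0,1]))
    print(d,tool(o,o['tcp_pos']+D))
E
```

```text
[0.507 0.326 0.184] 0.012835876319569154 [-0.987 -1.222  5.984] [[ 0.004  0.037  0.999]
 [-0.002  0.999 -0.037]
 [-1.    -0.002  0.004]]
0 [0. 0. 0.]
11 [-0.017 -0.01   0.   ]
22 [-0.031 -0.022  0.   ]
33 [-0.043 -0.038  0.   ]
44 [-0.051 -0.055  0.   ]
55 [-0.056 -0.073  0.   ]
66 [-0.058 -0.092 -0.   ]
77 [-0.056 -0.111 -0.   ]
88 [-0.05 -0.13 -0.  ]
99 [-0.041 -0.146 -0.   ]
110 [-0.029 -0.161 -0.   ]
121 [-0.014 -0.174 -0.   ]
132 [-0.002 -0.181 -0.   ]
```

>>> carry_out --targets '[0,-0.017,-0.01,0,0,0,0,0,-0.031,-0.022,0,0,0,0,0,-0.043,-0.038,0,0,0,0,0,-0.051,-0.055,0,0,0,0,0,-0.056,-0.073,0,0,0,0,0,-0.058,-0.092,0,0,0,0,0,-0.056,-0.111,0,0,0,0,0,-0.05,-0.13,0,0,0,0,0,-0.041,-0.146,0,0,0,0,0,-0.029,-0.161,0,0,0,0,0,-0.014,-0.174,0,0,0,0,0,-0.002,-0.181,0,0,0,0]'

```text
clock: 9.12
tcp_pos: [0.4999, 0.145, 0.1855]
orientation: [0.028, 1.567, -0.031]
contact_force: [-5.3, 10.1, 34.4]
grip_width: 0.0131
```

>>> carry_out --targets '[0,0,0,0,0,0,0,0,0,0,0,0,0,0,0,0,0,0,0,0,0,0,0,0,0,0,0,0]'

```text
clock: 9.62
tcp_pos: [0.5, 0.1452, 0.1852]
orientation: [0.028, 1.567, -0.03]
contact_force: [-0.3, 4.3, 6.7]
grip_width: 0.0128
```

```bash
python3 - <<'E'
from h import *
np.set_printoptions(precision=3,suppress=True)
o=r.get_obs(); print(o['tcp_pos'],o['grip_width'],o['contact_force'],R.from_rotvec(o['orientation']).as_matrix())
a=r.grab_frame('scene');b=r.grab_frame('top')
f=lambda i:cv2.resize(i,(400,360),interpolation=cv2.INTER_CUBIC)
cv2.imwrite('pics/pour.png',np.hstack([f(a[220:400,215:415]),f(b[110:240,100:245])]))
P0=np.array([.5067,.3265,.1841])
a0=np.arctan2(42,91); x=np.array([.04,1,0]);x/=np.linalg.norm(x)
for d in range(118,-1,-11):
    t=np.deg2rad(d); D=.1*((np.cos(a0+t)-np.cos(a0))*x+(np.sin(a0+t)-np.sin(a0))*np.array([0,0,1]))
    print(d,tool(o,P0+D))
E
```

```text
[0.5   0.145 0.185] 0.012758267188611503 [-0.348  4.277  6.667] [[ 0.004  0.037  0.999]
 [-0.002  0.999 -0.037]
 [-1.    -0.001  0.004]]
118 [-0.017  0.011 -0.   ]
107 [-0.032  0.024 -0.   ]
96 [-0.043  0.039 -0.   ]
85 [-0.051  0.057 -0.   ]
74 [-0.056  0.075 -0.   ]
63 [-0.057  0.094 -0.   ]
52 [-0.054  0.113 -0.   ]
41 [-0.048  0.132  0.   ]
30 [-0.039  0.148  0.   ]
19 [-0.026  0.163  0.   ]
8 [-0.011  0.175 -0.   ]
```

View pics/pour.png

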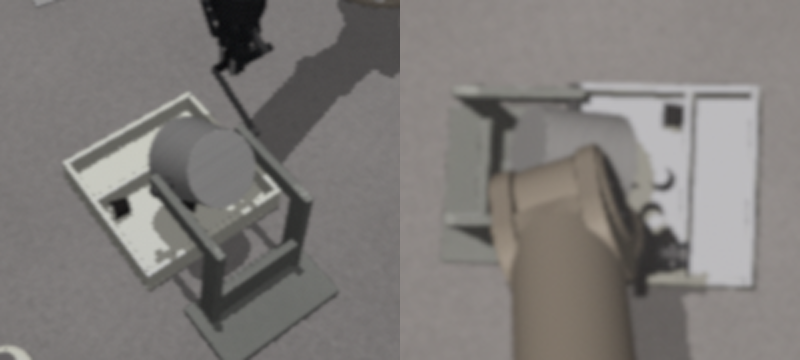

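The pot is fully tipped and stoppers are visible in the wide bay. I'll swing it back upright.

>>> carry_out --targets '[0,-0.017,0.011,0,0,0,0,0,-0.032,0.024,0,0,0,0,0,-0.043,0.039,0,0,0,0,0,-0.051,0.057,0,0,0,0,0,-0.056,0.075,0,0,0,0,0,-0.057,0.094,0,0,0,0,0,-0.054,0.113,0,0,0,0,0,-0.048,0.132,0,0,0,0,0,-0.039,0.148,0,0,0,0,0,-0.026,0.163,0,0,0,0,0,-0.011,0.175,0,0,0,0,0,0.002,0.182,0,0,0,0]'

```text
clock: 11.22
tcp_pos: [0.5071, 0.3269, 0.1818]
orientation: [0.027, 1.567, -0.032]
contact_force: [-6.3, -24.6, 54.3]
grip_width: 0.0128
```

>>> carry_out --targets '[0,0,0,0,0,0,0,0,0.001,0,0,0,0,0]'

```text
clock: 11.48
tcp_pos: [0.5072, 0.3265, 0.1814]
orientation: [0.027, 1.567, -0.032]
contact_force: [-3.4, -7.0, 17.2]
grip_width: 0.0132
```

>>> carry_out --targets '[0.06,0,0,0,0,0,0,0.06,0,0,0,0,0,0,0.06,-0.04,0,0,0,0,0,0.06,-0.1,0,0,0,0,0,0.06,-0.15,0,0,0,0,0,0.06,-0.15,-0.06,0,0,0,0,0.06,-0.15,-0.12,0,0,0,0,0.06,-0.15,-0.18,0,0,0,0,0.06,-0.15,-0.24,0,0,0,0,0.06,-0.15,-0.3,0,1,0,0,0.06,-0.15,-0.36,0,2,0,0,0.06,-0.15,-0.42,0,2,0,0]'

```text
clock: 12.98
tcp_pos: [0.4905, -0.0937, 0.3324]
orientation: [0.165, 1.561, -0.168]
contact_force: [0.1, -0.2, 0.1]
grip_width: 0.06
```

>>> carry_out --targets '[0.06,0,-0.06,0,0,0,0,0.06,0,-0.12,0,0,0,0,0.06,0,-0.17,0,0,0,0,0.06,0,-0.18,0,0,0,0,0.06,0,-0.18,0,0,0,0,0.06,0,-0.18,0,0,0,0]'

```text
clock: 13.72
tcp_pos: [0.4534, -0.2677, 0.3323]
orientation: [0.163, 1.561, -0.165]
contact_force: [-0.5, -0.0, -0.1]
grip_width: 0.0599
```

```bash
python3 - <<'E'
from h import *
np.set_printoptions(precision=3,suppress=True)
o=r.get_obs(); K=r.camera_info("wrist"); im=r.grab_frame("wrist")
b=r.grab_frame('top'); cv2.imwrite('pics/top2.png',b)
bc=cv2.resize(b[110:240,100:290],None,fx=2.2,fy=2.2,interpolation=cv2.INTER_CUBIC)
f=np.zeros((420+bc.shape[0]-230,560,3),np.uint8)
a=im[:310]; out=np.zeros((310+bc.shape[0],560,3),np.uint8); out[:310]=a; out[310:,:bc.shape[1]]=bc; cv2.imwrite('pics/w3.png',out)
print(o['clock'],o['tcp_pos'],o['joints'],R.from_rotvec(o['orientation']).as_matrix()[:,1])
hsv=cv2.cvtColor(im,cv2.COLOR_BGR2HSV); h,s,v=[hsv[...,i].astype(int) for i in range(3)]
for c in cv2.findContours(((s>110)&(h<20)&(v>40)).astype(np.uint8),0,1)[0]:
    if cv2.contourArea(c)<200: continue
    m=cv2.minAreaRect(c); w=toz(K,cv2.boxPoints(m),.012,wray); e=[(w[i]+w[(i+1)%4])/2 for i in range(4)]
    print(m[0],m[1],'c',toz(K,m[0],.012,wray)[0],'edge mids',[q[:2] for q in e])
print(tool(o,(.483,-.287,.003)),turn(o,(0,0,-1),(.217,.976,0)))
E
```

```text
13.725 [ 0.453 -0.268  0.332] [-0.208  0.155  0.715  1.815 -0.108  1.208  1.9  ] [ 0.208  0.978 -0.001]
(399.92938232421875, 384.3175964355469) (41.10932159423828, 35.89396286010742) c [ 0.998 -0.105  0.012] edge mids [array([ 0.926, -0.131]), array([ 0.983, -0.066]), array([ 1.086, -0.073]), array([ 1.028, -0.138])]
(290.0, 318.5) (50.0, 39.0) c [ 0.737 -0.308  0.012] edge mids [array([ 0.73 , -0.352]), array([ 0.695, -0.3  ]), array([ 0.749, -0.264]), array([ 0.784, -0.317])]
(270.0, 157.5) (79.0, 10.0) c [ 0.451 -0.281  0.012] edge mids [array([ 0.396, -0.268]), array([ 0.454, -0.274]), array([ 0.51 , -0.293]), array([ 0.451, -0.288])]
(74.07353210449219, 127.15718841552734) (11.449482917785645, 95.6346435546875) c [ 0.325 -0.581  0.012] edge mids [array([ 0.32 , -0.597]), array([ 0.267, -0.527]), array([ 0.333, -0.577]), array([ 0.386, -0.646])]
(198.6139373779297, 23.27886962890625) (15.08219051361084, 53.76292419433594) c [ 0.235 -0.338  0.012] edge mids [array([ 0.227, -0.347]), array([ 0.201, -0.317]), array([ 0.242, -0.329]), array([ 0.268, -0.359])]
[ 0.329 -0.012  0.032] [0.108 0.039 0.008]
```

View pics/w3.png

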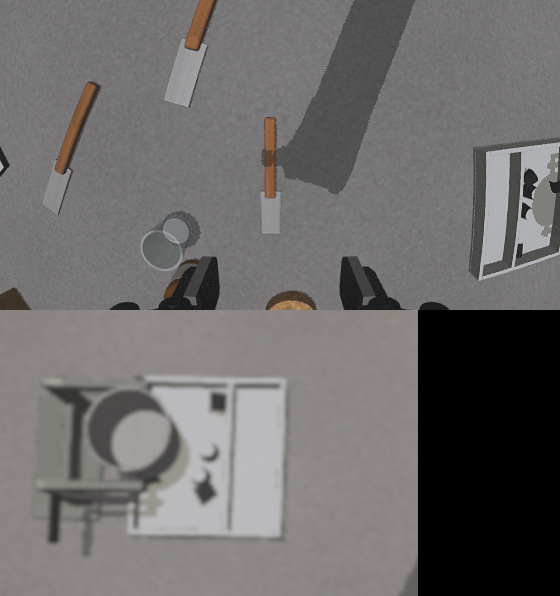

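Pot upright and empty; four stoppers show in the wide bay, with the fifth presumably hidden by the pot (to be checked). The wrist view puts the spatula at (270,157), agreeing with the top view. Now the grasp.

>>> carry_out --targets '[0.05,0.06,-0.006,0.016,0.1,0,0,0.05,0.12,-0.012,0.032,0.1,0,0,0.05,0.18,-0.012,0.032,0.1,0,0,0.05,0.24,-0.012,0.032,0.1,0,0,0.05,0.28,-0.012,0.032,0.1,0,0,0.05,0.31,-0.012,0.032,0.1,0,0,0.05,0.326,-0.012,0.032,0.1,0,0,0.05,0.328,-0.012,0.032,0.1,0,0,0,0.328,-0.012,0.032,0.1,0,0,0,0.328,-0.012,0.032,0.1,0,0,0,0.328,-0.012,0.032,0.1,0,0,0,0.328,-0.012,0.032,0.1,0,0]' --squeeze 40

```text
clock: 15.32
tcp_pos: [0.4842, -0.2873, 0.0059]
orientation: [0.17, 1.558, -0.172]
contact_force: [-0.5, 0.3, 7.2]
grip_width: 0.0146
```

```bash
python3 - <<'E'
from h import *
np.set_printoptions(precision=3,suppress=True)
o=r.get_obs(); print(o['tcp_pos'],o['grip_width'],o['contact_force'],R.from_rotvec(o['orientation']).as_matrix())
im=r.grab_frame('top'); K=r.camera_info('top')
# tray edges now, from the top view: white mask
b=cv2.imread('pics/top2.png'); v=b.max(2); k=np.zeros(v.shape,np.uint8); k[140:245,150:250]=(v[140:245,150:250]>160)*255
c=max(cv2.findContours(k,0,1)[0],key=cv2.contourArea); q=cv2.minAreaRect(c); print('tray white',q, toz(K,cv2.boxPoints(q),.04)[:,:2])
x=np.array([.04,1]);x/=np.linalg.norm(x);y=np.array([-x[1],x[0]]);O=np.array([.618,.050])+.108*x
nb=O-.069*x; print('tray O',O,'narrow',nb)
for z in(.14,.011): print(tool(o,(*nb,z)))
print(turn(o,(0,0,-1),(*x,0)))
E
```

```text
[ 0.484 -0.287  0.006] 0.014594072555434772 [-0.486  0.342  7.227] [[ 0.006  0.216  0.976]
 [-0.002  0.976 -0.216]
 [-1.    -0.001  0.006]]
tray white ((193.45217895507812, 175.98233032226562), (69.06084442138672, 72.22048950195312), 1.8476102352142334) [[0.509 0.274]
 [0.746 0.27 ]
 [0.733 0.044]
 [0.497 0.053]]
tray O [0.622 0.158] narrow [0.62  0.089]
[-0.134  0.397  0.052]
[-0.005  0.397  0.051]
[-2.04   0.067  0.017]
```

>>> carry_out --targets '[0,-0.03,0,0,0,0,0,0,-0.08,0,0,0,0,0,0,-0.134,0,0,0,0,0,0,-0.134,0.05,0.01,0,0,0,0,-0.134,0.1,0.02,-0.5,0,0,0,-0.134,0.16,0.03,-1,0,0,0,-0.134,0.22,0.04,-1.5,0,0,0,-0.134,0.28,0.051,-2,0,0,0,-0.134,0.34,0.051,-2,0,0,0,-0.134,0.385,0.051,-2,0,0,0,-0.134,0.397,0.051,-2,0,0,0,-0.134,0.397,0.051,-2,0,0]'

```text
clock: 16.88
tcp_pos: [0.619, 0.09, 0.14]
orientation: [0.031, 1.565, -0.035]
contact_force: [0.3, -0.8, -1.4]
grip_width: 0.0144
```

>>> carry_out --targets '[0,0,0,0,0,0,0,0,0,0,0,0,0,0]'

```text
clock: 17.12
tcp_pos: [0.6188, 0.088, 0.1402]
orientation: [0.033, 1.565, -0.037]
contact_force: [-0.1, 0.0, -0.3]
grip_width: 0.0143
```

```bash
python3 - <<'E'
from h import *
np.set_printoptions(precision=3,suppress=True)
o=r.get_obs(); print(o['tcp_pos'],o['grip_width'],R.from_rotvec(o['orientation']).as_matrix()[:,1])
im=r.grab_frame('wrist'); cv2.imwrite('pics/w4.png',im)
K=r.camera_info('wrist')
print(tool(o,(.6197,.089,.0125)),turn(o,(0,0,-1),(.04,1,0)))
E
```

```text
[0.619 0.088 0.14 ] 0.01434679060774684 [ 0.045  0.999 -0.003]
[0.128 0.001 0.   ] [-0.056  0.067  0.029]
```

View pics/w4.png

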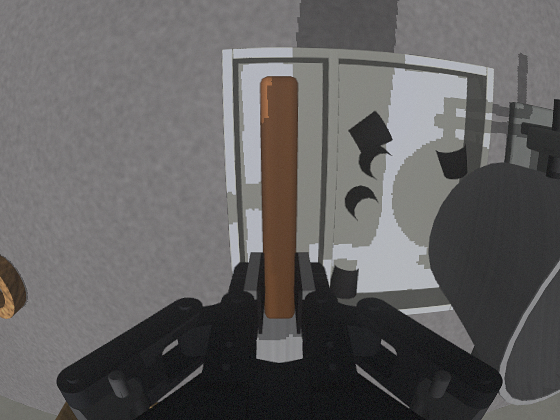

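All five stoppers lie in the wide bay, at (370,130), (373,160), (360,203), (345,278) and (453,162). The spatula is centred over the narrow bay. I'll lower it, release and retreat.

>>> carry_out --targets '[0,0.04,0.001,0,0,0,0,0,0.08,0.001,0,0,0,0,0,0.105,0.001,0,0,0,0,0,0.12,0.001,0,0,0,0,0,0.127,0.001,0,0,0,0,0,0.128,0.001,0,0,0,0,0.03,0.127,0.001,0,0,0,0,0.03,0.127,0.001,0,0,0,0,0.03,0.127,0.001,0,0,0,0,0.03,0.1,0.001,0,0,0,0,0.03,0.05,0.001,0,0,0,0,0.03,-0.01,0.001,0,0,0,0]'

```text
clock: 18.68
tcp_pos: [0.618, 0.0893, 0.151]
orientation: [0.032, 1.567, -0.037]
contact_force: [0.6, 0.8, -0.2]
grip_width: 0.0297
```

>>> carry_out --targets '[0.03,-0.06,0,0,0,0,0,0.03,-0.1,-0.03,0,0,0,0,0.03,-0.12,-0.09,0,0,0,0,0.03,-0.12,-0.15,0,0,0,0,0.03,-0.12,-0.21,0,0,0,0,0.03,-0.12,-0.25,0,0,0,0,0.03,-0.12,-0.25,0,0,0,0,0.03,-0.12,-0.25,0,0,0,0]'

```text
clock: 19.68
tcp_pos: [0.6066, -0.1591, 0.2716]
orientation: [0.033, 1.567, -0.036]
contact_force: [-0.3, -0.1, 0.1]
grip_width: 0.0301
```

```bash
python3 - <<'E'
from h import *
np.set_printoptions(precision=3,suppress=True)
o=r.get_obs(); print(o['clock'],o['tcp_pos'],o['contact_force'])
b=r.grab_frame('top'); K=r.camera_info('top'); cv2.imwrite('pics/top3.png',b); s=r.grab_frame('scene')
f=lambda i:cv2.resize(i,(400,360),interpolation=cv2.INTER_CUBIC)
cv2.imwrite('pics/end.png',np.hstack([f(s[220:400,215:415]),f(b[110:240,110:254])]))
hsv=cv2.cvtColor(b,cv2.COLOR_BGR2HSV); h,ss,v=[hsv[...,i].astype(int) for i in range(3)]
k=np.zeros(v.shape,np.uint8); m=(ss>100)&(h<20); k[140:230,190:260]=m[140:230,190:260]*255
c=max(cv2.findContours(k,0,1)[0],key=cv2.contourArea); q=cv2.minAreaRect(c); w=toz(K,cv2.boxPoints(q),.018); print(q,w[:,:2],w.mean(0))
for n,(x,y) in dict(cork=(336,141.5),).items():
    m2=m.copy(); 
    c=max([c for c in cv2.findContours((m.astype(np.uint8))[120:165,315:360],0,1)[0]],key=cv2.contourArea); print('cork',np.add(cv2.minAreaRect(c)[0],(315,120)))
d=cv2.absdiff(b,cv2.imread('pics/top0.png')).max(2)[150:215,365:405]; print('bottle/beaker diff px',(d>40).sum())
E
```

```text
19.675 [ 0.607 -0.159  0.272] [-0.286 -0.112  0.09 ]
((216.03501892089844, 185.98397827148438), (3.170529365539551, 34.08319091796875), 1.9749339818954468) [[0.534 0.098]
 [0.647 0.094]
 [0.646 0.083]
 [0.534 0.087]] [0.59  0.091 0.018]
cork [336. 141.]
bottle/beaker diff px 0
```

View pics/end.png

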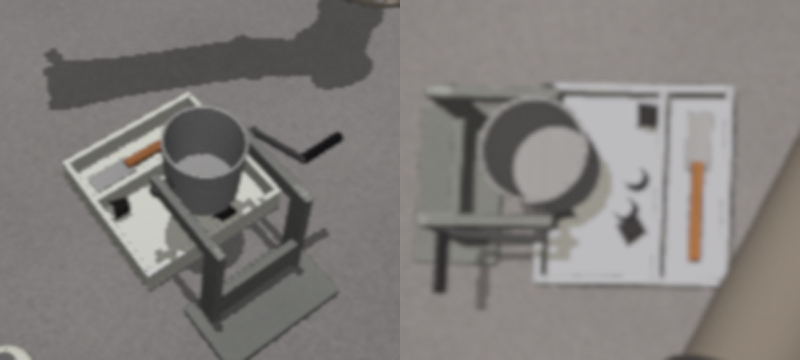

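```bash
python3 - <<'E'
from h import *
for f in('top0','top3'):
    v=cv2.imread(f'pics/{f}.png').max(2); k=np.zeros(v.shape,np.uint8); k[185:225,110:140]=(v[185:225,110:140]<60)*255
    print(f,cv2.minAreaRect(max(cv2.findContours(k,0,1)[0],key=cv2.contourArea)))
print(r.hand_in())
E
```

```text
top0 ((124.99725341796875, 203.552490234375), (3.100970983505249, 21.076091766357422), 3.012787342071533)
top3 ((125.02368927001953, 203.52618408203125), (3.096132278442383, 21.02373695373535), 2.8624050617218018)
the job is handed in; nothing more can be done
None
```

The job is done and handed in at about 20 s on the robot's clock, but `hand_in` reports no verdict.

I dragged the tray under the pot by its outer wall. I then pinched the crank grip and tipped the pot to its stop and back. Finally I laid the 180 mm spatula in the narrow bay and backed the arm clear.

My last checks before handing in:
- **Stoppers:** all five were in the wide bay, seen in the wrist view just before the spatula was laid down. In the last pictures the pot is empty.
- **Pot:** the crank grip is within 0.1 pixel of its starting place in the top view, so the pot is upright.
- **Spatula:** it lies lengthwise in the narrow bay, within about 5 mm of the bay's middle and nearly parallel to it. I judged flatness from the pictures only.
- **Tray:** it looks flat on the bench. I did not measure its tilt.
- **Cork ring, bottle and beaker:** the ring is within a pixel of its starting place, and the top view shows no change at the bottle or the beaker.

No check failed or disagreed with another.

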